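Seat the centrifuge rotor and spin-check it by hand

ROBOT

A 7-joint arm with a two-finger parallel gripper is mounted at the origin on the work surface. World frame = base frame: x ahead of the robot, y to its left, z up, the work surface at z = 0. Lengths are in m, angles in degrees, forces in N, time in s.
With the tool pointing down it reaches from about 0.425 to 0.825 m from the base axis. Payload 3.6 kg.
Tool frame: the origin (TCP) lies midway between the tips of the shut fingers; the grasp point (between the pads) lies 19 mm behind it; z points along the fingers, y is the line along which they close (so a half turn about z gives the same grasp; the last joint's range is limited). The gripper opens to 93 mm and grips with 3 to 60 N. Pads are 15 mm wide; open, the fingers measure 128 mm over their backs; the gripper's body (75 mm by 188 mm) begins 65 mm behind the grasp point.
Start: joints at [-71.763, 35.231, -0.722, 81.555, 0.464, 63.22, -2.315], TCP at [0.22, 0.612, 0.219] pointing down, gripper open.
Joint ranges: [-178.69, 178.69], [-17.37, 117.87], [-77.05, 75.6], [15.02, 138.74], [-78.02, 258.01], [0.78, 113.62], [-162.83, 162.83]. Speed limits (degrees/s): [159.86, 159.86, 180, 180, 180, 180, 180].

INTERFACE

Orientations are given as [roll, pitch, yaw] about the fixed x, y, z axes, in that order (R = Rz(yaw) Ry(pitch) Rx(roll)).
In Python, from cell import ctrl gives the robot as it stands. The module is installed in compiled form; this text tells all that it offers.
- The arm moves only by the shell command python3 -m pendant 'ROWS' [FORCE]. ROWS is JSON, a list of rows, each a list of 5 numbers: the shift along the world's x, y, z in units of 30 mm (1.0 is 30 mm), then the turn about the world's z in rad, then the closure, from -1 (fully open) to 1 (shut). In form: [[x, y, z, twist, claw], ...]. A call has 1 to 20 rows; each row shifts and turns the commanded pose from where the row before left it; what a row does not reach is not made up. A row lasts 1/8 s, in which the tool goes at most 62.5 mm and 10.7 degrees, less where a joint would pass 70% of its speed; a pose out of reach is approached as far as the arm can. A call is refused whole if a number of a shift passes 1 or a number of a turn 0.188, either way. A call with a gripper value outside its range is refused whole. The fingers move at their own pace and stop on an object; FORCE is the grip in N (left out, the last holds). Time passes only in rows, so rows that do not move let the fingers close. It gives the time, the measured TCP pose, the force, the opening and the grip force at its end, in the units of the state.
- ctrl.get_state(): the state, without advancing time (a new reading comes with each control period).
- ctrl.get_image(name): name is "scene" or "top"; returns (picture, depth): 480x640x3 uint8, blue, green, red; 480x640 float32, m along the optical axis (not along the pixel's ray), 0 where there is no reading.
- ctrl.calibration(name): a dict with "fov_y" (degrees; the focal length in pixels is half the picture's height over the tangent of half this angle, whatever the lens; pixels are square), "cx", "cy" (the principal point, pixels), "R" (3x3) and "t" (3): a world point X has camera coordinates R X + t. Camera axes: x right, y down, z forward; pixel columns grow to the right and rows downward; lengths in m; the calibration is good to about 2 mm. A picture is of the moment at which its call begins. calibration takes no time and is no camera call.
- ctrl.hand_in(): hands the job in; it is judged then, once.
Trained networks look in the newest picture that a camera, given by its name, has taken for a name from the list of things; names that differ only in an ending like _2 or _b are one class to them, and where a whole thing is asked for, a point or a joint stands for the part that bears it (a point fixed in the world has none). Each returns a list of dicts, best first, with "p" (0 to 1); they miss things now and then, are a little off and sometimes report something else, mostly with a low value. They report only what shows in the picture. A call takes as long as a camera call. They do not tell look-alikes from the thing itself.
- ctrl.masks_of(camera, name): "region" (480x640 bool, what is visible of it) and "pixel" ([column, row] in pixels, amid what is visible of it).
The state is a dict: "clock": time; "joint_positions": joint angles; "joint_vel": joint speeds; "joint_torque": joint torques, N m; "position": TCP position; "tcp_rot": TCP orientation; "contact_force": force on the tool from outside, world axes, zero at the start; "ft_torque": the same for the moment, N m; "gripper_width": opening from 0.0 (shut) to 1.0 (fully open); "grasp_force": force on a finger pad.
Only numpy, scipy, OpenCV 4.12 (cv2) and the standard library are available. Lean on these libraries where they do the work, as an engineer would, in place of code of your own. Each camera call takes 0.05 s, during which the arm holds its last target. There are 200 camera calls.

TASK

Put the four-arm rotor on the centrifuge spindle and get it fully home, with its slots dropped over the drive cross: if it stands high, feel for the drop by turning it clockwise, and do not press hard. Then check that it turns freely: give it a push anticlockwise and take the hand away so that it coasts on its own for a good second, and let it run down to rest, still seated. Leave the bottle, beaker and screwdriver alone.

Things in the scene. Friction and masses are not known exactly. Their poses are not given: they have to be found in the camera images.
- rotor: loose aluminium four-arm rotor, 0.3-0.4 kg, 144 mm across, standing on the bench. Origin: underside centre of its feet, z up, x and y along the arms. Four square feet, height 0-7 mm, fill a 44 mm square but for a cross-shaped slot 10 mm wide along x and y. Core 44 mm square, 7-24 mm, with a blind square bore 12.4 mm wide from below. Arms at 10-24 mm, 20 mm wide (28 mm beyond 60 mm out).
- rotor_head (a point): centre of the rotor's square lifting head, to be gripped from above: 26 x 26 mm, sides facing along the rotor's x and y, from 24 to 56 mm above the rotor's origin (this point: 40 mm above it). Axes as the rotor's.
- centrifuge: fixed white benchtop centrifuge without its cover, 260 x 280 mm, 95 mm high, origin at the centre of its underside, front panel towards its own -x. Its open round bowl is 180 mm wide, floor 45 mm above the bench, spindle in the middle. More than 22 N between rotor and centrifuge damages it.
- spindle (a point): on the spindle axis, at the upper face of the drive hub (52 mm steel disc, 60 mm above the bench), where the rotor's origin lies when it is fully home. The hub turns freely anticlockwise seen from above, many turns; clockwise a stop holds it, where it stands at the start. It is on rubber: it gives 1 mm per 3 N pressed down. Axes: the centrifuge's, not the hub's.
- pin_tip (a point): tip of the hub's upright centring pin, 10 mm thick, conical at the top, 22 mm above the hub face. Around its foot is the drive cross: two bars at right angles, 40 mm long, 6 wide, 6 high, that fit the rotor's slots (about 0.1 rad play either way, four ways round). The cross's angle is not reported: see it from above or feel for it. With bars and slots crossed the rotor stands 6 mm too high.
- bottle: bystander: bottle with a blue cap, 66 mm wide, 120 mm high, origin under its centre
- beaker: bystander: glass beaker, 68 mm wide, 85 mm high, origin under its centre
- screwdriver: bystander: screwdriver lying on the bench, 170 mm long, origin under its middle
Mind the look-alikes: they are no part of the job. Several things look just like the rotor: the one meant starts nearest to the robot's base.

How it is judged:
By the outcome, as a careful person would: the job done as asked, in the order asked, and still so for the second after the job is handed in, with the robot touching nothing.
It also fails if it takes over 69 s, if anything falls off the work surface, if the arm or the gripper's body presses on something with over 40 N, if the wrist force passes 120 N, or if a joint passes its speed limit or range.

## Working session

There is one attempt and no reset: what is moved stays moved. The work goes in short steps, Python scripts to look and compute and a shell command to move; the robot and the scene stay as the last step left them, time stands still between calls to the robot, and variables do not carry over. Pictures are saved under pics/ and viewed, at most 10 in all, crops included, and the job is handed in when it is done.

```bash
mkdir -p pics && cat > h.py <<'E'
import numpy as np, cv2
from cell import ctrl
def cal(n):
    c=ctrl.calibration(n); f=240/np.tan(np.radians(c["fov_y"])/2)
    return f,c["cx"],c["cy"],np.array(c["R"]),np.array(c["t"])
def cloud(n,d):
    f,cx,cy,R,t=cal(n); v,u=np.mgrid[0:480,0:640]
    P=np.stack([(u-cx)/f*d,(v-cy)/f*d,d],-1)
    return (P-t)@R
def proj(n,X):
    f,cx,cy,R,t=cal(n); p=R@np.array(X)+t
    return p[0]/p[2]*f+cx,p[1]/p[2]*f+cy
E
python3 - <<'E'
from h import *
for n in ["scene","top"]:
    im,d=ctrl.get_image(n); cv2.imwrite(f"pics/{n}0.png",im); np.save(f"{n}0.npy",d)
    P=cloud(n,d)
    f,cx,cy,R,t=cal(n); print(n,f,cx,cy,"cam",-R.T@t)
    for k in ["rotor","rotor_head","centrifuge","pin_tip","bottle","beaker","screwdriver"]:
        for m in ctrl.masks_of(n,k)[:6]:
            r=m["region"]&(d>0); q=P[r]
            print(k,round(m["p"],2),np.round(m["pixel"]),r.sum(),np.round(np.median(q,0),3),"zmax",round(float(np.percentile(q[:,2],98)),3) if len(q) else None)
s=ctrl.get_state();print(s)
E
```

```text
scene 561.6768437773193 316.94505368578024 246.39777051385718 cam [ 1.3878983  -0.83636227  1.13001505]
rotor 0.88 [326. 280.] 1084 [ 0.739 -0.217  0.023] zmax 0.057
rotor 0.75 [251. 240.] 910 [ 0.498 -0.279  0.022] zmax 0.057
rotor 0.75 [144. 307.] 1196 [ 0.488 -0.6    0.022] zmax 0.056
rotor 0.71 [420. 250.] 876 [0.846 0.026 0.023] zmax 0.056
rotor_head 0.88 [251. 242.] 807 [ 0.498 -0.278  0.023] zmax 0.057
rotor_head 0.82 [421. 250.] 891 [0.846 0.027 0.023] zmax 0.056
rotor_head 0.68 [144. 306.] 1121 [ 0.489 -0.6    0.022] zmax 0.056
rotor_head 0.56 [329. 279.] 1097 [ 0.738 -0.219  0.023] zmax 0.057
centrifuge 0.61 [371. 172.] 7857 [0.561 0.137 0.087] zmax 0.099
pin_tip 0.74 [378. 169.] 194 [0.552 0.156 0.059] zmax 0.076
bottle 0.58 [360. 242.] 883 [ 0.728 -0.09   0.07 ] zmax 0.12
bottle 0.49 [265. 289.] 934 [ 0.669 -0.361  0.054] zmax 0.086
beaker 0.81 [267. 287.] 935 [ 0.669 -0.362  0.054] zmax 0.086
beaker 0.31 [359. 243.] 899 [ 0.728 -0.089  0.071] zmax 0.121
screwdriver 0.89 [200. 296.] 316 [ 0.541 -0.474  0.021] zmax 0.027
top 437.4048683980538 316.47629997935996 241.4383138
[... 848 characters left out ...]
ns': array([-71.76172541,  35.22690659,  -0.72107211,  81.55463124,
         0.46250724,  63.21875619,  -2.31485412]), 'joint_vel': array([ 0.10172448, -0.06400296, -0.00925232, -0.05114253,  0.02638412,
       -0.02975499,  0.02758836]), 'joint_torque': array([-9.09241271e-05, -4.58765709e+01,  2.08900971e-01, -1.66020495e+01,
       -6.10830146e-02,  1.32127668e-02,  4.24256018e-05]), 'position': array([0.21968797, 0.61173074, 0.21868971]), 'tcp_rot': array([ 1.79997518e+02, -3.11719201e-03,  1.60244291e+02]), 'contact_force': array([ 0.45369076, -0.20700789,  0.1541997 ]), 'ft_torque': array([ 0.02879893,  0.02243705, -0.04935949]), 'grasp_force': 0.0, 'gripper_width': 0.9980761046800932}
```

```bash
python3 - <<'E'
from h import *
im=cv2.imread("pics/top0.png"); s=cv2.imread("pics/scene0.png")
cv2.imwrite("pics/top_v.png",im)
a=cv2.resize(im[262:362,306:406],(400,400),interpolation=cv2.INTER_CUBIC)
b=cv2.resize(im[241:341,112:212],(400,400),interpolation=cv2.INTER_CUBIC)
cv2.imwrite("pics/crops.png",np.hstack([a,b]))
E
```

```text
(no output)
```

View pics/top_v.png

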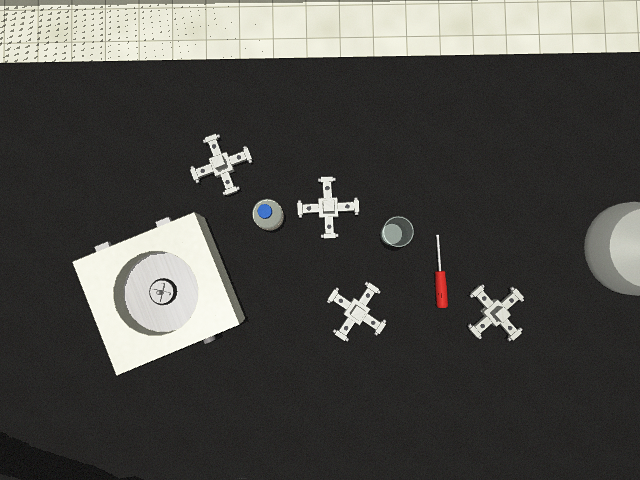

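View pics/crops.png

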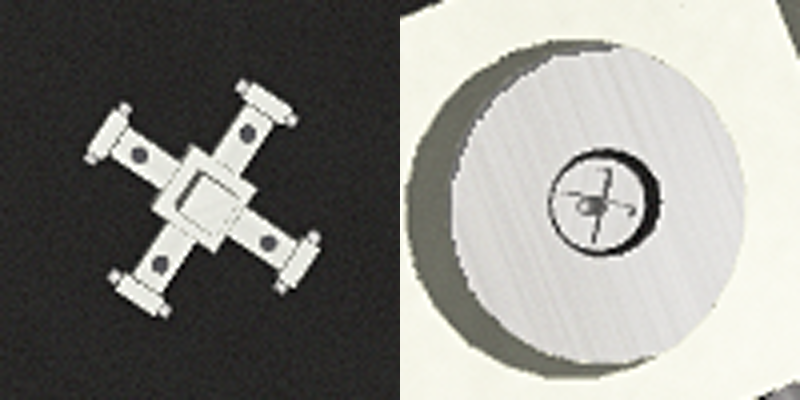

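Top view: four rotor look-alikes at (220,163), (328,208), (357,312) and (496,314). The one nearest the base (0.57 m) is at (357,312), and the close crop confirms four arms and a square head. The hub is at (162,291), with its cross visible. Next I measure these poses precisely.

```bash
python3 - <<'E'
from h import *
def ang4(q,c,lo=0.045):
    v=q-c; r=np.hypot(*v.T); a=np.arctan2(v[:,1],v[:,0]); k=r>lo
    return np.degrees(np.angle(np.exp(4j*a[k]).sum())/4)
for n in ["top","scene"]:
    d=np.load(f"{n}0.npy"); P=cloud(n,d); im=cv2.imread(f"pics/{n}0.png")
    near=np.hypot(P[...,0]-.491,P[...,1]+.272)<.09
    A=P[near&(P[...,2]>.017)&(P[...,2]<.03)&(d>0)]; H=P[near&(P[...,2]>.05)&(d>0)]
    hr=cv2.minAreaRect((H[:,:2]*1000).astype(np.float32))
    c=A[:,:2].mean(0)
    ar=cv2.minAreaRect((A[:,:2]*1000).astype(np.float32))
    print(n,"arms mean",c,"rect",ar,"ang",ang4(A[:,:2],c),"head",H.mean(0),hr,len(A))
    hub=np.hypot(P[...,0]-.546,P[...,1]-.16)<.06
    D=P[hub&(P[...,2]>.0555)&(P[...,2]<.07)]; T=P[hub&(P[...,2]>.07)&(P[...,2]<.09)]
    print("hub",cv2.minEnclosingCircle((D[:,:2]*1000).astype(np.float32)),D.mean(0),"pin",T.mean(0),T[:,2].max(),len(T))
    B=P[(np.hypot(P[...,0]-.55,P[...,1]-.15)<.25)&(P[...,2]>.09)&(P[...,2]<.1)]
    print("body",cv2.minAreaRect((B[:,:2]*1000).astype(np.float32)))
    # rectify at z=.066 around hub, 0.2mm/px; image x= world x right? use col=+y left->right: col=-y,row=-x
    f,cx,cy,R,t=cal(n); c0=np.array([.548,.158]); w=np.arange(-150,150)*.0002
    yy,xx=np.meshgrid(w,w); X=np.stack([c0[0]-xx,c0[1]-yy,np.full_like(xx,.066)],-1)@R.T+t
    u=(X[...,0]/X[...,2]*f+cx).astype(np.float32); v=(X[...,1]/X[...,2]*f+cy).astype(np.float32)
    cv2.imwrite(f"pics/hub_{n}.png",cv2.remap(im,u,v,cv2.INTER_CUBIC))
cv2.imwrite("pics/hub.png",np.hstack([cv2.resize(cv2.imread(f"pics/hub_{n}.png"),(400,400)) for n in ["top","scene"]]))
E
```

```text
top arms mean [ 0.48778329 -0.2717202 ] rect ((488.79986572265625, -272.626220703125), (124.3563232421875, 125.05677795410156), 10.030964851379395) ang -35.271544475011105 head [ 0.48763734 -0.27214791  0.05572859] ((487.6075439453125, -272.2427673339844), (25.249650955200195, 25.87543296813965), 53.23981475830078) 1125
hub ((545.0652465820312, 163.07435607910156), 26.24810218811035) [0.54488039 0.1622816  0.06043927] pin [0.54567892 0.16230934 0.07704098] 0.0837108903084519 24
body ((550.3895263671875, 166.38568115234375), (272.4891052246094, 282.502685546875), 21.270286560058594)
scene arms mean [ 0.49454524 -0.27651034] rect ((490.7262878417969, -273.0211181640625), (125.69341278076172, 125.87117767333984), 9.368938446044922) ang -35.20203583241942 head [ 0.48973111 -0.27342807  0.05472576] ((488.99200439453125, -272.87823486328125), (24.42734146118164, 28.684463500976562), 52.07109832763672) 600
hub ((547.9890747070312, 157.69276428222656), 30.65336799621582) [0.54917778 0.15927344 0.06072799] pin [0.5502707  0.15931498 0.07754634] 0.08363824682631806 13
body ((550.79052734375, 166.00698852539062), (274.05841064453125, 290.1838684082031), 21.302324295043945)
```

View pics/hub.png

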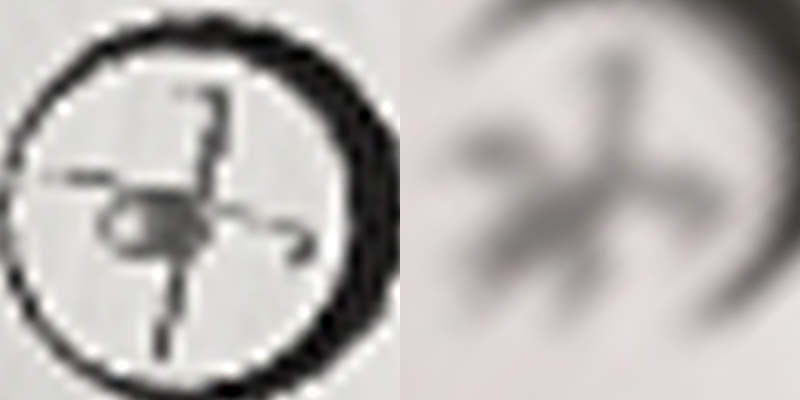

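The crop shows the pin near (160,225). The cross's bar edges run from (225,95) to (162,355) and from (50,175) to (310,232), so the cross sits at about -13° (mod 90). Rotor: centre (0.488,-0.2725), axes at -35.2° (mod 90). Moving over to it now, with yaw going to 54.8°.

```bash
python3 -m pendant '[[0.69,-0.92,0,-0.115,-1],[0.69,-0.92,0,-0.115,-1],[0.69,-0.92,0,-0.115,-1],[0.69,-0.92,0,-0.115,-1],[0.69,-0.92,0,-0.115,-1],[0.69,-0.92,0,-0.115,-1],[0.69,-0.92,0,-0.115,-1],[0.69,-0.92,0,-0.115,-1],[0.69,-0.92,0,-0.115,-1],[0.69,-0.92,0,-0.115,-1],[0.69,-0.92,0,-0.115,-1],[0.69,-0.92,0,-0.115,-1],[0.69,-0.92,0,-0.115,-1],[0.69,-0.92,0,-0.115,-1],[0.69,-0.92,0,-0.115,-1],[0.69,-0.92,0,-0.115,-1]]' 25 && python3 -m pendant '[[-0.13,-0.92,0,0,-1],[-0.13,-0.92,0,0,-1],[-0.13,-0.92,0,0,-1],[-0.13,-0.92,0,0,-1],[-0.13,-0.92,0,0,-1],[-0.13,-0.92,0,0,-1],[-0.13,-0.92,0,0,-1],[-0.13,-0.92,0,0,-1],[-0.13,-0.92,0,0,-1],[-0.13,-0.92,0,0,-1],[-0.13,-0.92,0,0,-1],[-0.13,-0.92,0,0,-1],[-0.13,-0.92,0,0,-1],[-0.13,-0.92,0,0,-1],[-0.13,-0.92,0,0,-1],[-0.13,-0.92,0,0,-1],[0,0,0,0,-1],[0,0,0,0,-1]]'; python3 -c "
from h import *
print(ctrl.get_state()['joint_positions'])"
```

```text
clock: 2.8
position: [0.5517, 0.1684, 0.2187]
tcp_rot: [180.0, -0.0, 54.5]
contact_force: [-0.5, 0.8, 1.1]
gripper_width: 1.0
grasp_force: 0.0
clock: 5.05
position: [0.4886, -0.2705, 0.2184]
tcp_rot: [-179.9, -0.1, 54.8]
contact_force: [-0.6, 0.8, 0.2]
gripper_width: 1.002
grasp_force: 0.0
[  7.26250912  29.46998945  30.36740373  97.68651503 -17.21909148
  57.57715863   8.55628538]
```

```bash
python3 -m pendant '[[-0.02,-0.06,-0.9,0,-1],[0,0,-0.9,0,-1],[0,0,-0.9,0,-1],[0,0,-0.9,0,-1],[0,0,-0.9,0,-1],[0,0,-0.9,0,-1],[0,0,-0.6,0,-1],[0,0,-0.3,0,-1],[0,0,0,0,-1],[0,0,0,0,0.5],[0,0,0,0,1],[0,0,0,0,1],[0,0,0,0,1],[0,0,0,0,1],[0,0,0,0,1],[0,0,0,0,1]]' 25
```

```text
clock: 7.05
position: [0.4879, -0.2733, 0.0296]
tcp_rot: [-180.0, -0.0, 54.8]
contact_force: [-0.0, -0.1, -0.3]
gripper_width: 0.298
grasp_force: 0.0
```

```bash
python3 -m pendant '[[0,0,0,0,1],[0,0,0,0,1],[0,0,0,0,1]]' 25 && python3 -m pendant '[[0,0,0.3,0,1],[0,0,0.7,0,1],[0,0,0.8,0,1],[0,0,0.8,0,1],[0,0,0.8,0,1],[0,0,0.8,0,1],[0,0,0.6,0,1],[0,0,0.2,0,1],[0,0,0,0,1]]'
```

```text
clock: 7.42
position: [0.4877, -0.2732, 0.0296]
tcp_rot: [-180.0, -0.0, 54.8]
contact_force: [-0.7, -0.0, -0.5]
gripper_width: 0.278
grasp_force: 25.0
clock: 8.55
position: [0.4877, -0.273, 0.1796]
tcp_rot: [-180.0, -0.0, 54.8]
contact_force: [0.1, 0.0, -4.2]
gripper_width: 0.279
grasp_force: 25.0
```

```bash
python3 -m pendant '[[0.06,0.4,0,0.02,1],[0.12,0.9,0,0.03,1],[0.12,0.9,0,0.03,1],[0.12,0.9,0,0.03,1],[0.12,0.9,0,0.03,1],[0.12,0.9,0,0.03,1],[0.12,0.9,0,0.03,1],[0.12,0.9,0,0.03,1],[0.12,0.9,0,0.03,1],[0.12,0.9,0,0.03,1],[0.12,0.9,0,0.03,1],[0.12,0.9,0,0.03,1],[0.12,0.9,0,0.03,1],[0.12,0.9,0,0.03,1],[0.12,0.9,0,0.03,1],[0.12,0.9,0,0,1],[0.1,0.6,0,0,1],[0,0,0,0,1],[0,0,0,0,1]]' && python3 - <<'E'
from h import *
s=ctrl.get_state(); print(s["position"],s["tcp_rot"],s["contact_force"],s["joint_positions"])
for n in ["top","scene"]:
    im,d=ctrl.get_image(n); cv2.imwrite(f"pics/{n}1.png",im); np.save(f"{n}1.npy",d); P=cloud(n,d)
    z0=s["position"][2]-.0296
    A=P[(np.hypot(P[...,0]-s["position"][0],P[...,1]-s["position"][1])<.085)&(abs(P[...,2]-z0-.022)<.005)&(d>0)]
    r=cv2.minAreaRect((A[:,:2]*1000).astype(np.float32)); v=A[:,:2]-np.array(r[0])/1000
    a=np.arctan2(v[:,1],v[:,0])[np.hypot(*v.T)>.045]
    print(n,r,len(A),np.degrees(np.angle(np.exp(4j*a).sum())/4),np.median(A[:,2]))
E
python3 - <<'E'
import cv2,numpy as np
a=cv2.imread("pics/top1.png")[190:390,60:260];b=cv2.imread("pics/scene1.png")[60:260,280:480]
cv2.imwrite("pics/c1.png",np.hstack([cv2.resize(x,(400,400),interpolation=cv2.INTER_CUBIC) for x in (a,b)]))
E
```

```text
clock: 10.92
position: [0.5464, 0.1601, 0.1794]
tcp_rot: [-180.0, 0.1, 79.9]
contact_force: [1.0, 0.3, -2.7]
gripper_width: 0.278
grasp_force: 25.0
[0.54643276 0.16006905 0.17943909] [-1.79976567e+02  9.61956042e-02  7.99432996e+01] [ 1.04660271  0.30190528 -2.73736566] [-33.04670532  31.86443578  22.76957049  98.66735405 -14.82002694
  52.51484837 -14.32377806]
top ((539.1329956054688, 132.62132263183594), (87.86483764648438, 144.21974182128906), 75.39568328857422) 919 17.147998070175433 0.17335695557078443
scene ((549.2054443359375, 157.3404998779297), (123.56552124023438, 127.62676239013672), 34.443260192871094) 492 -10.249450094063826 0.17246076771478724
```

View pics/c1.png

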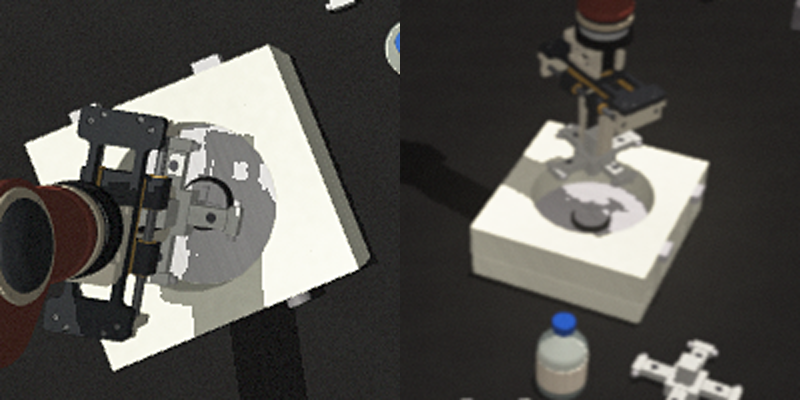

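The rotor is held level over the bowl, in both the left crop (215,215) and the right crop (595,165). The scene camera reads its angle as about -10°, as intended. Averaged over both cameras and referred to the grasp, the hub is near (0.546,0.161). I'll lower to just above the pin tip, then go down slowly while watching the force.

```bash
python3 -m pendant '[[0,0.03,-0.5,0,1],[0,0,-0.7,0,1],[0,0,-0.5,0,1],[0,0,-0.3,0,1],[0,0,-0.1,0,1],[0,0,0,0,1],[0,0,0,0,1]]' && python3 -m pendant '[[0,0,-0.07,0,1],[0,0,-0.07,0,1],[0,0,0,0,1]]' && python3 -m pendant '[[0,0,-0.07,0,1],[0,0,-0.07,0,1],[0,0,0,0,1]]'
```

```text
clock: 11.9
position: [0.5472, 0.1627, 0.1173]
tcp_rot: [179.9, -0.0, 80.0]
contact_force: [0.4, -0.1, -3.1]
gripper_width: 0.278
grasp_force: 25.0
clock: 12.28
position: [0.5465, 0.1626, 0.1123]
tcp_rot: [-180.0, 0.0, 80.0]
contact_force: [0.4, 0.9, -3.2]
gripper_width: 0.279
grasp_force: 25.0
clock: 12.65
position: [0.5465, 0.1626, 0.108]
tcp_rot: [-180.0, 0.0, 80.0]
contact_force: [-0.0, 0.2, -2.7]
gripper_width: 0.283
grasp_force: 25.0
```

```bash
python3 -m pendant '[[0,-0.02,-0.07,0,1],[0,-0.01,-0.07,0,1],[0,0,0,0,1]]' && python3 -m pendant '[[0,0,-0.07,0,1],[0,0,0,0,1]]' && python3 -m pendant '[[0,0,-0.07,0,1],[0,0,0,0,1]]'
```

```text
clock: 13.02
position: [0.5465, 0.1616, 0.1038]
tcp_rot: [-180.0, 0.0, 80.0]
contact_force: [0.4, -0.2, -2.5]
gripper_width: 0.274
grasp_force: 25.0
clock: 13.28
position: [0.5465, 0.1617, 0.1017]
tcp_rot: [-180.0, 0.0, 80.0]
contact_force: [-0.6, -0.5, -2.8]
gripper_width: 0.278
grasp_force: 25.0
clock: 13.52
position: [0.5465, 0.1617, 0.0997]
tcp_rot: [-180.0, 0.0, 80.0]
contact_force: [0.2, 0.4, -3.1]
gripper_width: 0.281
grasp_force: 25.0
```

```bash
python3 -m pendant '[[0,0,-0.1,0,1],[0,0,0,0,1]]' && python3 -m pendant '[[0,0,-0.07,0,1],[0,0,0,0,1]]' && python3 -m pendant '[[0,0,-0.04,0,1],[0,0,0,0,1],[0,0,0,0,1]]'
```

```text
clock: 13.78
position: [0.5465, 0.1617, 0.0965]
tcp_rot: [-180.0, 0.0, 80.0]
contact_force: [-0.4, 0.2, -3.6]
gripper_width: 0.279
grasp_force: 25.0
clock: 14.02
position: [0.5465, 0.1618, 0.0946]
tcp_rot: [-180.0, 0.0, 80.0]
contact_force: [-0.8, 0.3, -2.4]
gripper_width: 0.279
grasp_force: 25.0
clock: 14.4
position: [0.5465, 0.1617, 0.0934]
tcp_rot: [-180.0, 0.0, 80.0]
contact_force: [-2.1, -0.0, -1.8]
gripper_width: 0.277
grasp_force: 25.0
```

```bash
python3 -m pendant '[[0,0,-0.04,0,1],[0,0,0,0,1],[0,0,0,0,1]]' && python3 -c "
from h import *
s=ctrl.get_state();print(s['contact_force'],s['ft_torque'])"
```

```text
clock: 14.78
position: [0.5465, 0.1618, 0.0922]
tcp_rot: [-180.0, 0.0, 80.0]
contact_force: [0.0, 1.1, -3.3]
gripper_width: 0.281
grasp_force: 25.0
[ 0.0315451   1.09980511 -3.34596231] [-0.02666178  0.3420708   0.00526159]
```

```bash
python3 -m pendant '[[0,0,-0.05,0,1],[0,0,0,0,1],[0,0,0,0,1]]' && python3 -m pendant '[[0,0,-0.04,0,1],[0,0,0,0,1],[0,0,0,0,1]]' && python3 -m pendant '[[0,0,-0.03,0,1],[0,0,0,0,1],[0,0,0,0,1]]'
```

```text
clock: 15.15
position: [0.5465, 0.1618, 0.0907]
tcp_rot: [-180.0, 0.0, 80.0]
contact_force: [-0.5, 0.9, -1.4]
gripper_width: 0.277
grasp_force: 25.0
clock: 15.52
position: [0.5465, 0.1617, 0.0896]
tcp_rot: [-180.0, -0.0, 80.0]
contact_force: [-1.5, 0.6, -2.6]
gripper_width: 0.28
grasp_force: 25.0
clock: 15.9
position: [0.5465, 0.1618, 0.0887]
tcp_rot: [-180.0, -0.0, 80.0]
contact_force: [-2.1, 0.9, -3.2]
gripper_width: 0.277
grasp_force: 25.0
```

```bash
python3 -m pendant '[[0,0,-0.04,0,1],[0,0,0,0,1],[0,0,0,0,1]]' && python3 -m pendant '[[0,0,-0.04,0,1],[0,0,0,0,1],[0,0,0,0,1]]' && python3 - <<'E'
from h import *
s=ctrl.get_state(); p=s["position"]; print(p,s["contact_force"],s["ft_torque"])
im,d=ctrl.get_image("scene"); cv2.imwrite("pics/scene2.png",im); P=cloud("scene",d)
A=P[(np.hypot(P[...,0]-p[0],P[...,1]-p[1])<.078)&(P[...,2]>.076)&(P[...,2]<.093)&(d>0)]
print(len(A),np.median(A[:,2]),np.histogram(A[:,2],8))
cv2.imwrite("pics/c2.png",cv2.resize(im[100:220,310:450],(700,600),interpolation=cv2.INTER_CUBIC))
E
```

```text
clock: 16.27
position: [0.5466, 0.1617, 0.0877]
tcp_rot: [-180.0, -0.0, 80.0]
contact_force: [-3.2, 1.0, 0.4]
gripper_width: 0.275
grasp_force: 25.0
clock: 16.65
position: [0.5466, 0.1618, 0.0866]
tcp_rot: [-180.0, -0.0, 80.0]
contact_force: [-3.5, 0.3, 3.4]
gripper_width: 0.279
grasp_force: 25.0
[0.54659701 0.16175495 0.08660581] [-3.52296937  0.29550992  3.4268156 ] [-0.0124471   1.11429945 -0.00706857]
434 0.08009089815607462 (array([ 95, 123,  97,  70,  28,   6,   5,  10]), array([0.07600011, 0.07808454, 0.08016897, 0.0822534 , 0.08433783,
       0.08642226, 0.08850669, 0.09059111, 0.09267554]))
```

View pics/c2.png

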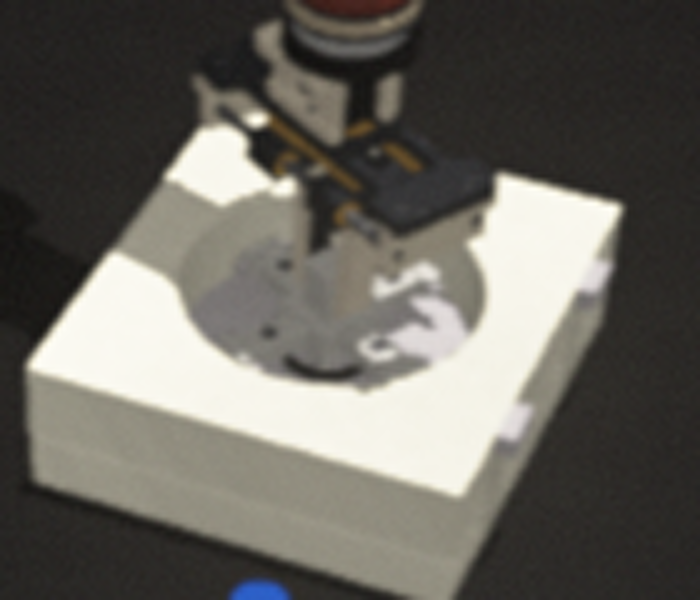

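Contact began at TCP z ≈ 0.0886, which puts the rotor origin at about 0.059, and force then rose at the hub's 3 N/mm. So the slots dropped straight over the cross; a crossed rotor would have touched 6 mm higher. In the crop the rotor sits low in the bowl, near (325,330). Next I ease the press and side load, then turn it anticlockwise, let go and lift away.

```bash
python3 -m pendant '[[-0.02,0,0.04,0,1],[-0.01,0,0,0,1],[0,0,0,0,1]]' && python3 -c "
from h import *
s=ctrl.get_state();print(s['contact_force'],s['ft_torque'],s['joint_positions'])"
```

```text
clock: 17.08
position: [0.5465, 0.1618, 0.0876]
tcp_rot: [179.9, -0.0, 80.0]
contact_force: [-1.2, 0.2, 1.0]
gripper_width: 0.277
grasp_force: 25.0
[-1.24683565  0.22471824  0.9715458 ] [0.00765902 0.49296758 0.01155885] [-30.90051342  38.53679677  19.44418535 103.78511506 -18.50576473
  40.71987769 -11.21470914]
```

```bash
python3 -m pendant '[[0,0,0,0.06,1],[0,0,0,0.12,1],[0,0,0,0.18,1],[0,0,0,0.186,1],[0,0,0,0.186,1],[0,0,0,0.186,1],[0,0,0,0.186,-1],[0,0,0,0.186,-1],[0,0,0,0.186,-1],[0,0,0.4,0.15,-1],[0,0,0.9,0.08,-1],[0,0,1,0,-1],[0,0,1,0,-1],[0,0,1,0,-1]]' && python3 - <<'E'
from h import *
s=ctrl.get_state(); print(s["position"],s["contact_force"])
for i in range(12):
    im,d=ctrl.get_image("scene"); t=ctrl.get_state()["clock"]
    np.savez_compressed(f"s_{i}.npz",im=im,d=d,t=t); P=cloud("scene",d)
    A=P[(np.hypot(P[...,0]-.5475,P[...,1]-.161)<.08)&(abs(P[...,2]-.082)<.005)&(d>0)]
    v=A[:,:2]-[.5475,.161]; a=np.arctan2(v[:,1],v[:,0])[np.hypot(*v.T)>.04]
    h=np.exp(4j*a).mean(); print(round(t,2),len(A),round(np.degrees(np.angle(h)/4),1),round(abs(h),2))
cv2.imwrite("pics/c3.png",cv2.resize(im[100:220,310:450],(700,600),interpolation=cv2.INTER_CUBIC))
E
```

```text
clock: 18.82
position: [0.5475, 0.1613, 0.2177]
tcp_rot: [180.0, 0.2, 177.7]
contact_force: [0.5, -0.5, 0.3]
gripper_width: 0.996
grasp_force: 0.0
[0.54749457 0.16131902 0.21773601] [ 0.46872248 -0.52644226  0.26530881]
18.88 454 -5.8 0.83
18.93 476 -6.2 0.83
18.98 471 -5.9 0.84
19.02 461 -6.0 0.84
19.07 484 -6.2 0.82
19.12 471 -5.7 0.83
19.18 465 -5.3 0.85
19.23 459 -5.8 0.83
19.27 462 -6.2 0.84
19.32 463 -6.0 0.83
19.38 477 -6.1 0.83
19.43 459 -5.8 0.83
```

View pics/c3.png

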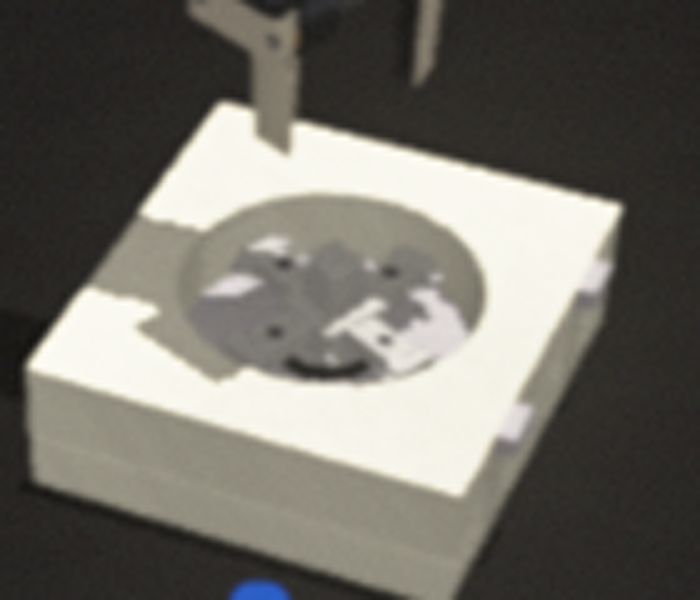

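The rotor is already at rest, seated low in the bowl (head near (330,265)). After the 1.5 rad/s release it coasted less than a second, so it needs a firmer push. I'll check its seating height, shut the fingers, and push one arm tangentially. The arms are at -6°+90k, so I take the +y arm and push it towards -x, accelerating gently.

```bash
python3 - <<'E'
from h import *
z=np.load("s_11.npz"); P=cloud("scene",z["d"])
r=np.hypot(P[...,0]-.5475,P[...,1]-.161)
H=P[(r<.02)&(P[...,2]>.1)&(P[...,2]<.135)]; print("head top z",np.percentile(H[:,2],[50,75,90,98]),len(H))
A=P[(r<.075)&(r>.03)&(P[...,2]>.076)&(P[...,2]<.095)]; print("arms",np.histogram(A[:,2],10))
E
python3 -m pendant '[[0.3,0.5,0,0,1],[0.4,0.6,0,0,1],[0.27,0.45,0,0,1],[0,0,-0.8,0,1],[0,0,-0.9,0,1],[0,0,-0.9,0,1],[0,0,-0.7,0,1],[0,0,-0.3,0,1],[0,0,0,0,1],[0,0,0,0,1],[0,0,0,0,1],[0,0,0,0,1],[0,0,0,0,1]]'
```

```text
head top z [0.11189632 0.11483279 0.11596254 0.11844477] 91
arms (array([24, 35, 47, 60, 55, 55, 45, 22,  7,  2]), array([0.07603685, 0.07728719, 0.07853752, 0.07978786, 0.08103819,
       0.08228853, 0.08353886, 0.0847892 , 0.08603954, 0.08728987,
       0.08854021]))
clock: 21.05
position: [0.575, 0.2082, 0.1089]
tcp_rot: [180.0, 0.0, 177.8]
contact_force: [0.3, -0.0, -0.7]
gripper_width: 0.006
grasp_force: 0.0
```

```bash
python3 -m pendant '[[0.05,0,-0.4,0,1],[0,0,-0.15,0,1],[0,0,0,0,1]]' && python3 -m pendant '[[0,0,-0.15,0,1],[0,0,-0.15,0,1],[0,0,0,0,1]]' && python3 -m pendant '[[0,0,-0.15,0,1],[0,0,-0.15,0,1],[0,0,0,0,1]]' && python3 - <<'E'
from h import *
im,d=ctrl.get_image("scene")
cv2.imwrite("pics/c4.png",cv2.resize(im[100:220,310:450],(700,600),interpolation=cv2.INTER_CUBIC))
E
```

```text
clock: 21.42
position: [0.5758, 0.208, 0.0911]
tcp_rot: [-180.0, -0.1, 177.8]
contact_force: [-0.1, -0.2, 0.3]
gripper_width: 0.003
grasp_force: 0.0
clock: 21.8
position: [0.576, 0.2081, 0.0826]
tcp_rot: [-180.0, -0.1, 177.8]
contact_force: [0.7, 0.1, -0.3]
gripper_width: 0.007
grasp_force: 0.0
clock: 22.18
position: [0.576, 0.2081, 0.0735]
tcp_rot: [-180.0, -0.1, 177.8]
contact_force: [-0.3, 0.2, -0.4]
gripper_width: 0.005
grasp_force: 0.0
```

View pics/c4.png

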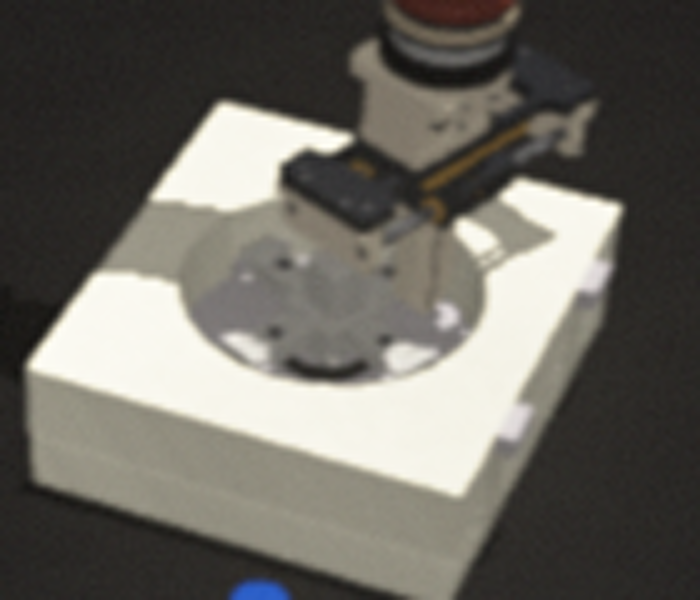

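The shut fingers are inside the bowl at about (410,270), between two arms and touching nothing. Pushing now.

```bash
python3 -m pendant '[[-0.15,0,0,0,1],[-0.5,0,0,0,1],[-1,0,0,0,1],[-0.3,0,0.6,0,1],[0,0,1,0,1],[0,0,1,0,1]]' && python3 - <<'E'
from h import *
for i in range(45):
    im,d=ctrl.get_image("scene"); t=ctrl.get_state()["clock"]
    P=cloud("scene",d)
    A=P[(np.hypot(P[...,0]-.5475,P[...,1]-.161)<.08)&(abs(P[...,2]-.082)<.005)&(d>0)]
    v=A[:,:2]-[.5475,.161]; a=np.arctan2(v[:,1],v[:,0])[np.hypot(*v.T)>.04]
    h=np.exp(4j*a).mean(); print(round(t,2),round(np.degrees(np.angle(h)/4),1),end="; ")
s=ctrl.get_state(); print(s["position"],s["contact_force"])
E
```

```text
clock: 22.98
position: [0.5188, 0.2084, 0.1544]
tcp_rot: [180.0, 0.1, 177.8]
contact_force: [0.9, -0.2, 0.4]
gripper_width: 0.009
grasp_force: 0.0
23.02 43.2; 23.07 -27.4; 23.12 -9.4; 23.18 7.3; 23.23 25.1; 23.27 41.1; 23.32 -31.8; 23.38 -16.7; 23.43 -1.3; 23.48 12.4; 23.52 27.1; 23.57 41.0; 23.62 -36.1; 23.68 -22.7; 23.73 -10.4; 23.77 1.1; 23.82 13.2; 23.88 24.1; 23.93 34.8; 23.98 -44.9; 24.02 -34.0; 24.07 -24.1; 24.12 -14.8; 24.18 -5.9; 24.23 3.2; 24.27 11.0; 24.32 19.3; 24.38 27.0; 24.43 34.2; 24.48 41.8; 24.52 -40.6; 24.57 -33.8; 24.62 -27.6; 24.68 -21.6; 24.73 -16.2; 24.77 -11.6; 24.82 -5.4; 24.88 -0.6; 24.93 3.9; 24.98 8.7; 25.02 12.6; 25.07 17.2; 25.12 20.4; 25.18 23.7; 25.23 27.1; [0.51788637 0.20822383 0.15204708] [-0.01680071 -0.11490094  0.03972937]
```

It's coasting anticlockwise, more than 2 s untouched so far, starting at about 350°/s. I'll raise the hand clear, let it run down, and check.

```bash
python3 -m pendant '[[0,0,0.6,0,1],[0,0,0.8,0,1],[0,0,0.6,0,1],[0,0,0,0,1],[0,0,0,0,1],[0,0,0,0,1],[0,0,0,0,1],[0,0,0,0,1],[0,0,0,0,1],[0,0,0,0,1],[0,0,0,0,1],[0,0,0,0,1],[0,0,0,0,1],[0,0,0,0,1],[0,0,0,0,1],[0,0,0,0,1],[0,0,0,0,1],[0,0,0,0,1],[0,0,0,0,1],[0,0,0,0,1]]' && python3 - <<'E'
from h import *
for i in range(12):
    im,d=ctrl.get_image("scene"); t=ctrl.get_state()["clock"]
    P=cloud("scene",d); r=np.hypot(P[...,0]-.5475,P[...,1]-.161)
    A=P[(r<.08)&(abs(P[...,2]-.082)<.005)&(d>0)]
    v=A[:,:2]-[.5475,.161]; a=np.arctan2(v[:,1],v[:,0])[np.hypot(*v.T)>.04]
    h=np.exp(4j*a).mean(); print(round(t,2),round(np.degrees(np.angle(h)/4),1),end="; ")
H=P[(r<.02)&(P[...,2]>.1)&(P[...,2]<.135)]; print("head z",np.percentile(H[:,2],[50,75,90,98]))
cv2.imwrite("pics/c5.png",cv2.resize(im[60:220,300:460],(600,600),interpolation=cv2.INTER_CUBIC))
E
```

```text
clock: 27.72
position: [0.5179, 0.2082, 0.212]
tcp_rot: [-180.0, 0.0, 177.8]
contact_force: [0.7, -0.1, 0.2]
gripper_width: 0.002
grasp_force: 0.0
27.77 -35.7; 27.82 -35.3; 27.88 -35.4; 27.93 -35.3; 27.98 -34.4; 28.02 -35.3; 28.07 -35.8; 28.12 -35.7; 28.18 -35.7; 28.23 -35.2; 28.27 -35.6; 28.32 -35.3; head z [0.11142748 0.11375165 0.1151859  0.11670761]
```

View pics/c5.png

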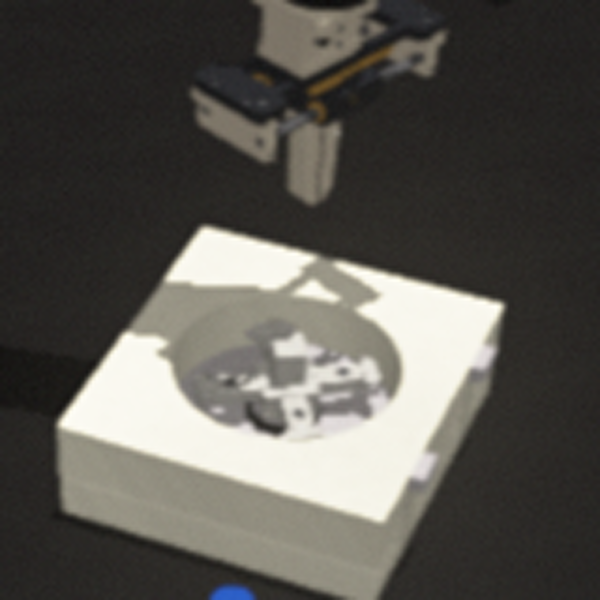

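The rotor is at rest and level in the bowl at (285,375), with its head top near 0.115–0.116 m, so it is fully home. The hand is clear, so I'm handing in.

```bash
python3 -c "
from cell import ctrl
print(ctrl.hand_in())"
```

```text
the job is handed in; nothing more can be done
None
```

The rotor is fully home on the drive cross; a first, gentler spin ran down in under a second, but a firmer anticlockwise push made it coast over 2 s untouched, and it came to rest still seated before I handed in at about 28 s.

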